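Ready the pellet press for pumping

TASK

Get the bench press ready to be pumped: with one finger, push the three-armed capstan on top of the press round clockwise (seen from above) until the foot of its screw bears firmly on the pellet die standing below, and push the release-valve lever on the right of the base clockwise as far as it goes, so that the valve is shut. Either may be done first. Only push with the finger; leave the die upright in the middle of the piston, lift nothing, and leave the bottle, vial, jar and weighing boat where they stand.

Things in the scene. Friction and masses are not known exactly. Their poses are not given: they have to be found in the camera images.
- press: Hand-pumped pellet press, fixed: base 164 x 344 x 60 mm (x, y, z), origin under its middle, own -x the front (to the robot), +y left. On its left half two columns carry a grey crosshead, 58 x 156 mm, top at z = 0.215 (nuts to 0.223), the vertical screw in its middle. Right half: release valve; behind it a fixed pump lever at own x = 0.04 to 0.08, y = -0.10 to -0.25, up to z = 0.100.
- press_axis (a point): Point on the screw's axis on top of the round piston head (60 mm wide), where the middle of the die's underside belongs; z = 0.078.
- spindle: The steel screw, at own x = 0, y = 0.075 of the press; origin on its axis at the underside of its round foot (34 mm wide), right above the die. Goes down 3.82 mm per radian (24 mm a turn) as the capstan, which rides on it, turns clockwise; it has 9 to 17 mm to go to the die and stays clamped when let go (the capstan eases back 0.1 to 0.15 rad).
- capstan_hub (a point): Centre of the capstan: on the screw's axis, at mid-height of its three level arms (z 0.265 to 0.247, sinks with the screw). Hub 40 mm wide, up to 22 mm above this point. Arms 10 mm thick, 120 degrees apart, with black end balls 23 mm wide. Pushing an arm 60 mm out takes 2 to 3 N and it stays where left; once the foot meets the die it stops within about 0.2 rad; 8 to 10 N there clamps it well.
- ball_a (a point): Centre of the ball at the end of one of the three arms, 83 mm from the axis; the other two balls are 120 degrees either way about the hub.
- capstan (a joint): Angle of the capstan in rad, growing as it turns clockwise seen from above; 0 = screw fully up, about 4.7 = foot on the die; starts between 0.3 and 2.2.
- die_top (a point): Middle of the flat top (22 mm wide) of the assembled pellet die: a loose steel cylinder 38 mm wide on a narrower base with the plunger's head showing on top, 77 mm tall in all; stands on the piston head, own z up.
- die: The same die; origin in the middle of its underside.
- valve_hub (a point): On the release valve's vertical axis (own x = -0.030, y = -0.120 of the press), at mid-height of its lever (z = 0.088). Hub 26 mm wide, up to z = 0.102; below the lever the base top is at z = 0.060 (seat 40 mm wide to 0.070; two 7 mm stop pins 26 mm from the axis to 0.090).
- valve_ball (a point): Centre of the black ball (19 mm wide) at the end of the release-valve lever, 67 mm from the valve's axis; the lever is a level steel rod 10 mm thick.
- valve (a joint): Angle of the valve lever in rad: 0 = shut, lever pointing to the front of the press, against its stop; 1.57 = fully open, lever pointing to the right. Shutting is clockwise seen from above. Starts between 0.7 and 1.3; stays where left; about 3 N moves it 45 mm from its axis.
- salt_bottle: White bottle with a red cap, 48 mm wide, 110 tall, loose, left of the press; origin under its middle.
- boat: White square weighing boat 56 x 56 x 15 mm, loose, in front of the press on the left; origin under its middle.
- vial: Small glass vial with a blue cap, 15 mm wide, 45 tall, loose, in front of the press; origin under its middle.
- jar: White lidded sample jar, 58 mm wide, 62 tall, loose, right of the press; origin under its middle.
There are look-alikes about, which are no part of the job. Leave any green or turquoise look-alike of the die alone.

How it is judged:
By the outcome, as a careful person would: the job done as asked, in the order asked, and still so for the second after the job is handed in, with the robot touching nothing.
It also fails if it takes over 61 s, if anything falls off the work surface, if the arm or the gripper's body presses on something with over 40 N, if the wrist force passes 120 N, or if a joint passes its speed limit or range.

ROBOT

A 6-joint arm with a two-finger parallel gripper is mounted at the origin on a cart in front of the work surface, level with it; the furniture and walls round the work are solid. World frame = base frame: x ahead of the robot, y to its left, z up, the work surface at z = 0. Lengths are in m, angles in rad, forces in N, time in s.
With the tool pointing down it reaches from about 0.35 to 0.8 m from the base axis. Payload 7.3 kg.
Tool frame: the origin (TCP) lies between the finger pads; the fingertips stand 25 mm ahead of it and the grasp point (between the pads) lies 6 mm ahead of it (r.tip_extent is the distance from the TCP to the fingertips, in m); z points along the fingers, y is the direction in which the jaws open and shut (so a half turn about z gives the same grasp; the last joint's range is limited). The gripper opens to 85 mm and grips with 20 to 120 N. Pads are 22 mm wide; open, the fingers measure 114 mm over their backs; the gripper's body (76 mm by 85 mm) begins 54 mm behind the grasp point. The pads swing forward as they close: fully open they stand 13 mm farther back than shut.
Start: joints at [1.072, 0.342, 1.524, -0, 1.275, -0.146], TCP at [0.181, 0.493, 0.256] pointing down, gripper open.
Joint ranges: [-2.53, 2.53], [-0.77, 2.02], [0.04, 2.7], [-1, 4.14], [0.28, 2.66], [-3.11, 3.11]. Speed limits (rad/s): [2.57, 2.57, 3.14, 3.14, 3.14, 3.14].

INTERFACE

Orientations are given as a unit quaternion [x, y, z, w].
In Python, from workcell import r, command_gripper, optics gives the robot as it stands. The module is installed in compiled form; this text tells all that it offers. Calls block until the motion is done:
- r.reach(position, orientation): joint-space move of the TCP to a pose.
- r.move_straight(position, orientation=None, speed=0.15, max_force=None): straight line of the TCP; orientation=None keeps the orientation; speed is the mean speed in m/s. With max_force (N) it stops when the force on the tool has changed by that much, and returns True; else False.
- r.movej(angles): joint-space move.
- command_gripper(opening, force=None): finger opening in m; force is the grip in N (None keeps the last); returns when the fingers have stopped.
- r.hold(seconds).
- r.solve_ik(position, orientation): joint angles nearest the present ones, or None.
- r.read_state(): the state.
- optics.get_image(name): name is "scene" or "side" or "wrist"; returns (picture, depth): 400x640x3 uint8, red, green, blue; 400x640 float32, m along the optical axis (not along the pixel's ray), 0 where there is no reading.
- optics.camera_model(name): a dict with "K" (3x3 intrinsics, pixels), "R" (3x3) and "t" (3): a world point X has camera coordinates R X + t; the wrist camera has in their place "tool_from_camera" (4x4, takes a point from camera to tool coordinates, whose origin is the TCP and whose axes are the flange's). Camera axes: x right, y down, z forward; pixel columns grow to the right and rows downward; lengths in m; the calibration is good to about 2 mm. The wrist camera is an equidistant fisheye: a pixel r from the principal point sees the ray r / f radians off the axis. A picture is of the moment at which its call begins: read the wrist's pose just before it. camera_model takes no time and is no camera call.
A pose or a line that the arm cannot do raises r.PlanningError and nothing moves.
- r.finish_job(): hands the job in, once; it reports no verdict.
The state is a dict: "time_s": time; "joint_positions": joint angles; "dq": joint speeds; "tau": joint torques, N m; "eef_pos": TCP position; "eef_rot": TCP orientation; "contact_force": force on the tool from outside, world axes, zero at the start; "torque": the same for the moment, N m; "grip_width": finger opening in m.
Only numpy, scipy, OpenCV 4.12 (cv2) and the standard library are available. Lean on these libraries where they do the work, as an engineer would, in place of code of your own. Each camera call takes 0.05 s, during which the arm holds its last target. There are 200 camera calls.

## Working session

There is one attempt and no reset: what is moved stays moved. The work goes in short steps, each a Python script; the robot and the scene stay as the last script left them, time stands still between calls to the robot, and variables do not carry over. Pictures are saved under pics/ and viewed, about 8 in all and at most 12, crops included, and the job is handed in when it is done.

```bash
mkdir -p pics
cat > h.py <<'E'
import numpy as np, cv2
from workcell import r, command_gripper, optics
def snap(name,fn):
    p,d=optics.get_image(name); cv2.imwrite('pics/'+fn+'.png',p[:,:,::-1]); np.savez('pics/'+fn+'.npz',p=p,d=d); return p,d
def pts(name,d):
    m=optics.camera_model(name);K=m['K'];v,u=np.mgrid[0:400,0:640]
    c=np.stack([(u-K[0][2])/K[0][0]*d,(v-K[1][2])/K[1][1]*d,d],-1)
    return (c-np.array(m['t']))@np.array(m['R'])   # R^T (c-t)
E
python3 - <<'E'
from h import *
for n in('scene','side'):
    snap(n,n+'0'); m=optics.camera_model(n); R=np.array(m['R']);print(n,'cam at',-R.T@m['t'],'fwd',R[2],'f',m['K'][0][0])
print(r.read_state())
E
```

```text
scene cam at [-0.3078266  -0.84295327  1.24990349] fwd [ 0.53002772  0.50884    -0.67834539] f 512.7443188466532
side cam at [ 0.76521086 -0.92568897  1.23331135] fwd [-0.16696849  0.62803647 -0.76006034] f 485.324154402672
{'time_s': 0.1, 'joint_positions': array([ 1.07198374e+00,  3.42689838e-01,  1.52492172e+00,  1.81975594e-05,
        1.27541499e+00, -1.45992303e-01]), 'dq': array([-0.00103406, -0.00053658, -0.00434046, -0.00024133, -0.00107418,
       -0.00133826]), 'tau': array([ 1.77014466e-03, -4.34448731e+01, -2.46491396e+01, -1.40796669e-04,
        4.64378259e-03,  4.38241818e-05]), 'eef_pos': array([0.1812247 , 0.49238296, 0.25567626]), 'eef_rot': array([ 1.75499139e-01,  9.84479323e-01, -6.77247643e-04, -2.35415444e-04]), 'contact_force': array([0.25609699, 0.49742524, 0.53663482]), 'torque': array([-0.01297858, -0.01204468,  0.07043996]), 'grip_width': 0.08538938027979287}
```

View pics/scene0.png

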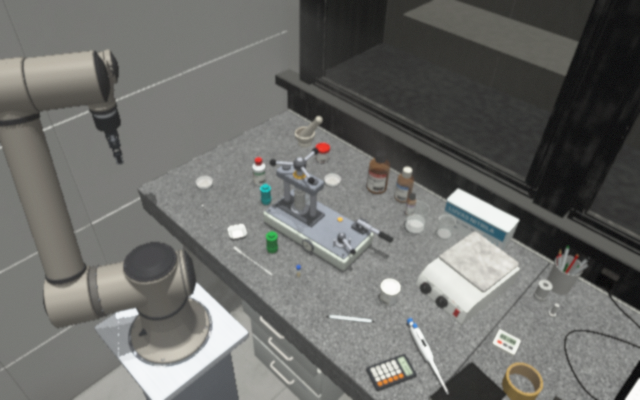

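View pics/side0.png

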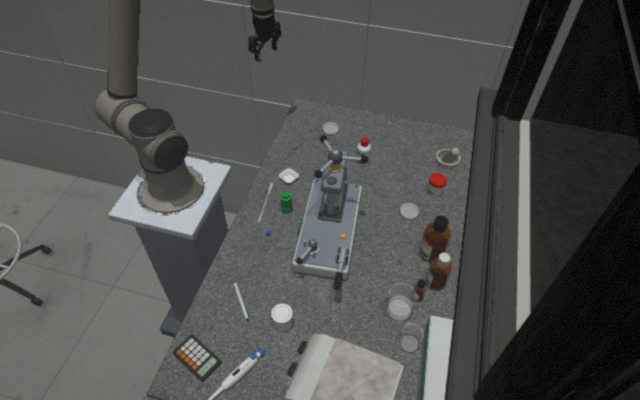

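Both views show the press: the capstan hub is at scene (302,162) and side (336,157), and the valve is at scene (342,240) and side (311,245). Look-alikes are the green die at scene (272,241) and the turquoise one at (265,193), both off the press and to be left alone. The pump lever with the dark grip, scene (375,230), could be mistaken for the valve lever. I'll check with a close crop.

Run:
```python
from h import *
a=np.load('pics/scene0.npz');b=np.load('pics/side0.npz')
A=cv2.resize(a['p'][140:280,250:400],None,fx=2.6,fy=2.6*1.0,interpolation=3);B=cv2.resize(b['p'][125:285,280:380],None,fx=3.6,fy=3.6,interpolation=3)
h=max(A.shape[0],B.shape[0]);A=cv2.copyMakeBorder(A,0,h-A.shape[0],0,0,0);B=cv2.copyMakeBorder(B,0,h-B.shape[0],0,0,0)
cv2.imwrite('pics/crop0.png',np.hstack([A,B])[:,:,::-1])
for n,z,box in(('scene',a,(140,270,250,400)),('side',b,(125,290,280,380))):
    P=pts(n,z['d'])
    v0,v1,u0,u1=box; m=np.zeros((400,640),np.uint8); dark=(z['p'].max(-1)<60)
    m[v0:v1,u0:u1]=dark[v0:v1,u0:u1]
    k,l,s,c=cv2.connectedComponentsWithStats(m)
    for i in range(1,k):
        if s[i,4]>8: print(n,c[i].round(1),s[i],np.median(P[l==i],0).round(3))
    top=(P[...,2]>.235)&(P[...,2]<.31)&(P[...,0]>.3)&(np.abs(P[...,1])<.4); v,u=np.nonzero(top); print(n,'high pts',len(v),P[top].mean(0), P[top].max(0),P[top].min(0))
    base=(np.abs(P[...,2]-.06)<.006)&(P[...,0]>.3); base[:v0]=0;base[v1:]=0;base[:,:u0]=0;base[:,u1:]=0
    print(n,'base',cv2.minAreaRect(P[base][:,:2].astype(np.float32)))
    ch=(np.abs(P[...,2]-.215)<.006); ch[:v0]=0;ch[v1:]=0;ch[:,:u0]=0;ch[:,u1:]=0
    print(n,'cross',cv2.minAreaRect(P[ch][:,:2].astype(np.float32)))
    print(np.unique(np.round(P[v0:v1,u0:u1,2],2),return_counts=True))
```

```text
scene [378.7 146.5] [346 140  54  22 569] [1.009 0.071 0.068]
scene [377.8 158.9] [376 157   4   4   9] [ 0.863 -0.027  0.15 ]
scene [272.5 162.5] [271 161   4   4  14] [0.495 0.105 0.264]
scene [310.9 180.6] [309 179   5   4  14] [ 0.518 -0.037  0.263]
scene [384.8 236.9] [380 234  11   7  19] [ 0.634 -0.248  0.095]
scene high pts 1712 [1.06861744 0.01860342 0.24735201] [1.68172003 0.39980598 0.30953571] [ 0.4858227  -0.39999531  0.23500067]
scene base ((0.6980903148651123, 0.08993320167064667), (0.6450910568237305, 0.510015070438385), 15.694565773010254)
scene cross ((0.5507519245147705, 0.04388771951198578), (0.0624241903424263, 0.1562507599592209), 4.606081485748291)
(array([-0.01, -0.  ,  0.01,  0.02,  0.03,  0.04,  0.05,  0.06,  0.07,
        0.08,  0.09,  0.1 ,  0.11,  0.12,  0.13,  0.14,  0.15,  0.16,
        0.17,  0.18,  0.19,  0.2 ,  0.21,  0.22,  0.23,  0.24,  0.25,
        0.26,  0.27,  0.28,  1.25]), array([ 538, 9293, 1060,  504,  453,  523,  727, 2334,  831,  437,  420,
        284,  143,  158,  127,   93,  121,  129,   75,   32,   77,  119,
        261,  245,   26,  
[... 731 characters left out ...]
de base ((0.5097943544387817, 0.04682694375514984), (0.2523573040962219, 0.5017163157463074), 4.268144130706787)
side cross ((0.551360011100769, 0.04215759038925171), (0.057382918894290924, 0.16015490889549255), 6.005641937255859)
(array([-0.17, -0.01,  0.  ,  0.01,  0.02,  0.03,  0.04,  0.05,  0.06,
        0.07,  0.08,  0.09,  0.1 ,  0.11,  0.12,  0.13,  0.14,  0.15,
        0.16,  0.17,  0.18,  0.19,  0.2 ,  0.21,  0.22,  0.23,  0.24,
        0.25,  0.26,  0.27,  0.28,  1.23]), array([   2,  434, 8770,  638,  197,  125,  155,  604, 2804,  581,  223,
        362,  212,   66,   21,   23,   24,   23,   27,   14,    4,   29,
         55,  258,  277,   29,    4,   39,  268,  130,   36,   66]))
```

View pics/crop0.png

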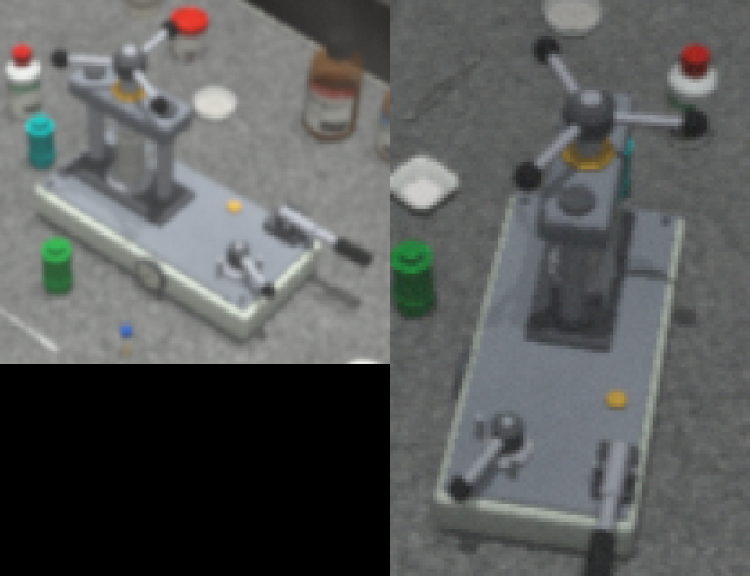

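The crop confirms the choices. Capstan balls are at side (323,138), (364,159) and (318,174). The valve hub is at (312,246) with its ball at (299,260). The pump lever is the separate one at (338,281). The grey die stands between the columns. Next I'll cast rays onto the height planes for cleaner numbers.

Run:
```python
from h import *
def ray(n,u,v,z):
    m=optics.camera_model(n);R=np.array(m['R']);C=-R.T@np.array(m['t']);d=R.T@np.linalg.inv(m['K'])@[u,v,1];return (C+d*(z-C[2])/d[2])[:2]
S={'A':[('scene',272.5,162.5),('side',322.6,138)],'B':[('side',363.6,159.3)],'C':[('scene',310.9,180.6),('side',317.8,173.7)]}
for k,l in S.items():
    for n,u,v in l: print(k,n,ray(n,u,v,.258).round(4))
crop=lambda n,u,v:(250+u/2.6,140+v/2.6) if n=='scene' else (280+(u-390)/3.6,125+v/3.6)
print('B scene',ray('scene',*crop('scene',171,27),.258).round(4))
for nm,z,a,b in(('vball',.088,(267,290),(459,488)),('vhubtop',.100,(238,250),(508,423)),('hubtop',.275,(128,52),(589,105)),('orangebase',.06,(234,206),(616,399))):
    print(nm,ray('scene',*crop('scene',*a),z).round(4),ray('side',*crop('side',*b),z).round(4))
command_gripper(0.0,60); s=r.read_state(); print(r.tip_extent,s['grip_width'],s['time_s'])
```

```text
A scene [0.4983 0.1104]
A side [0.497  0.1133]
B side [0.6328 0.0599]
C scene [ 0.5226 -0.0331]
C side [ 0.5228 -0.031 ]
B scene [0.6386 0.0607]
vball [ 0.5224 -0.2147] [ 0.5212 -0.2122]
vhubtop [ 0.5366 -0.1553] [ 0.543  -0.1505]
hubtop [0.5514 0.0464] [0.5539 0.0404]
orangebase [ 0.6187 -0.0763] [ 0.6146 -0.0749]
0.025 0.00010564515096741433 0.8667
```

```bash
cat >> h.py <<'E'
def pose(c,rad,phi,z,delta):
    b=phi+delta  # tool x heading, tool pointing down
    return np.array([c[0]+rad*np.cos(phi),c[1]+rad*np.sin(phi),z]), np.array([np.cos(b/2),np.sin(b/2),0,0])
def ft(phi,F0):  # push reaction: force on tool along the ccw tangent
    F=np.array(r.read_state()['contact_force'])-F0; return F@np.array([-np.sin(phi),np.cos(phi),0]),F
def sweep(c,rad,phi,end,z,delta,F0,stop,step=np.radians(10),speed=.06,mf=6):
    while phi>end:
        t,_=ft(phi,F0)
        st=step if t<stop*.5 else step/4
        p,q=pose(c,rad,phi-st,z,delta)
        hit=r.move_straight(p,q,speed=speed if st==step else .02,max_force=mf if st==step else 4)
        e=r.read_state()['eef_pos']; phi=phi-st if not hit else np.unwrap([phi,np.arctan2(e[1]-c[1],e[0]-c[0])])[1]
        t,F=ft(phi,F0); print(round(np.degrees(phi),1),'t=%.1f'%t,F.round(1),hit,round(r.read_state()['time_s'],1))
        if t>=stop: break
    return phi
E
python3 - <<'E'
from h import *
c=np.array([.5516,.0467]); phi=np.radians(157); d=np.pi/2
p,q=pose(c,.060,phi,.258,d)
hi=p+[0,0,.08]
r.reach(hi,q); print(r.read_state()['joint_positions'].round(2),r.read_state()['time_s'])
F0=np.array(r.read_state()['contact_force'])
print('down hit',r.move_straight(p,q,speed=.1,max_force=6)); print(r.read_state()['eef_pos'],F0)
snap('side','side1')
phi=sweep(c,.060,phi,np.radians(157-60),.258,d,F0,9)
snap('side','side2'); snap('scene','scene2')
a=cv2.resize(cv2.imread('pics/side2.png')[110:200,270:400],None,fx=5,fy=5);cv2.imwrite('pics/c2.png',a)
print(phi,r.read_state()['joint_positions'].round(2))
E
```

```text
[-0.01  0.25  1.43  0.    1.46 -2.75] 3.0917
down hit False
[0.49674016 0.07018936 0.25858549] [ 0.05492736  1.15649234 -0.36869945]
147.0 t=1.4 [-1.4 -0.8  0.2] False 4.4
137.0 t=0.6 [ 0.2 -1.1 -0. ] False 4.7
127.0 t=1.0 [-0.7 -0.8 -0.4] False 5.1
117.0 t=0.3 [-0.5  0.4  1.2] False 5.4
107.0 t=0.5 [ 0.1 -2.   0.7] False 5.7
97.0 t=0.5 [-0.4 -0.6  0.9] False 6.0
87.0 t=0.6 [-0.7 -2.2  0.3] False 6.4
1.5184364492350675 [ 0.05  0.41  1.41 -0.    1.32 -1.47]
```

View pics/c2.png

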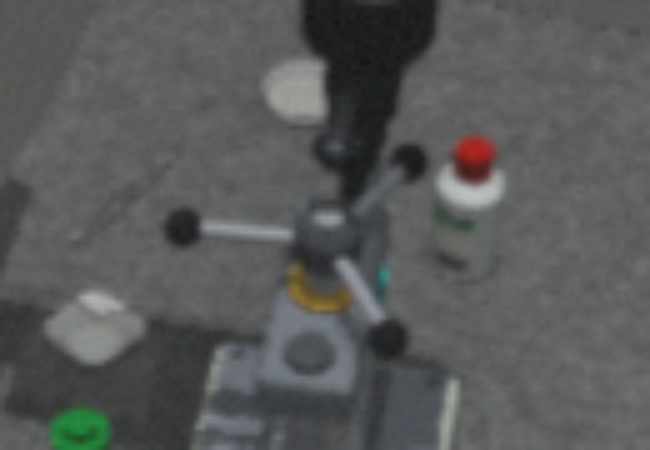

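The capstan is turning: the finger at (355,150) is behind the arm whose ball is at (408,160), and nothing else has been touched. I'll carry on until it clamps.

Run:
```python
from h import *
c=np.array([.5516,.0467]); d=np.pi/2
F0=np.array([0.05,1.16,-.37])
phi=sweep(c,.060,np.radians(87),np.radians(157-270),.258,d,F0,9.5)
print(phi,r.read_state()['joint_positions'].round(2),r.read_state()['eef_pos'])
```

```text
77.0 t=-0.1 [-0.3 -1.6  0.2] False 6.8
67.0 t=-1.0 [ 0.6 -1.2  0.9] False 7.1
57.0 t=-0.5 [-0.3 -1.4  1. ] False 7.4
47.0 t=-0.0 [-1.2 -1.3  0.8] False 7.8
37.0 t=-0.5 [ 0.  -0.6 -0.8] False 8.1
27.0 t=-1.1 [ 0.6 -1.   1.5] False 8.4
17.0 t=-0.4 [ 0.7 -0.2  0.8] False 8.7
7.0 t=-1.4 [ 0.3 -1.3 -0.7] False 9.1
-3.0 t=-0.4 [-0.3 -0.3  0.7] False 9.4
-13.0 t=1.9 [ 0.6  1.8 -0.1] False 9.7
-16.9 t=5.2 [4.6 4.1 1.4] True 9.9
-16.4 t=4.3 [4.3 3.2 1.7] True 10.1
-20.2 t=9.0 [ 5.6  7.5 -0.2] True 10.3
-22.7 t=9.1 [ 6.1  7.3 -3. ] False 10.6
-20.1 t=8.5 [5.9 6.9 1.2] True 10.8
-22.6 t=10.0 [ 6.4  8.2 -2.9] False 11.1
-0.394078677013248 [-0.08  0.5   1.28  0.    1.37  0.3 ] [0.60828581 0.02621371 0.25805287]
```

Run:
```python
from h import *
c=np.array([.5516,.0467]); d=np.pi/2
F0=np.array([0.05,1.16,-.37])
def avg(phi):
    a=[]
    for _ in range(8): r.hold(.03); a.append(ft(phi,F0)[0])
    e=r.read_state()['eef_pos']; return round(np.mean(a),2),np.degrees(np.arctan2(e[1]-c[1],e[0]-c[0])).round(2)
print(avg(-.394))
phi=np.radians(-22.6)
for k in range(4):
    phi-=np.radians(1.5); p,q=pose(c,.06,phi,.258,d); r.move_straight(p,q,speed=.02,max_force=8); t=avg(phi); print(np.degrees(phi),t)
    if t[0]>11.5: break
snap('side','side3');snap('scene','scene3')
# back off, up
p,q=pose(c,.06,phi+np.radians(15),.258,d); r.move_straight(p,q,speed=.08)
F=np.array(r.read_state()['contact_force'])-F0; print('free',F.round(1))
p[2]+=.09; r.move_straight(p,q,speed=.15); print(r.read_state()['time_s'])
snap('wrist','wrist4')
snap('side','side4');a=cv2.resize(cv2.imread('pics/side4.png')[110:290,250:400],None,fx=3.3,fy=3.3);cv2.imwrite('pics/c4.png',a)
```

```text
(np.float64(9.88), np.float64(-19.89))
-24.1 (np.float64(12.53), np.float64(-20.85))
free [ 0.2 -0.4 -0.2]
13.0917
```

View pics/c4.png

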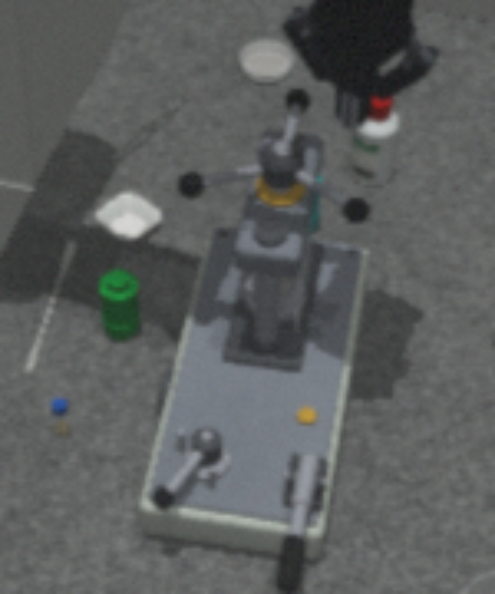

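The capstan has turned and is clamped: 12.5 N at 60 mm, no further give beyond elasticity, and the boat, bottle, vial and die undisturbed. Now the valve; its hub is in the crop at (207,443) and its ball at (163,496).

Run:
```python
from h import *
c=np.array([.5387,-.150]); d=np.pi/2; phi=np.radians(287)
p,q=pose(c,.050,phi,.099,d)
r.reach(p+[0,0,.24],q); r.hold(.2)
F0=np.array(r.read_state()['contact_force'])
print(F0,r.read_state()['joint_positions'].round(2))
if r.move_straight(p,q,speed=.12,max_force=6): print('HIT',r.read_state()['eef_pos'])
else:
    phi=sweep(c,.050,phi,np.radians(185),.099,d,F0,9)
    for _ in range(5): r.hold(.05); print(ft(phi,F0)[0].round(1),end=' ')
    print(r.read_state()['eef_pos'],r.read_state()['joint_positions'].round(2))
snap('side','side5')
```

```text
[ 0.31648477 -0.65903664  0.39132194] [-0.47  0.42  1.19  0.    1.54  0.8 ]
277.0 t=-0.7 [-0.9  1.6  0.1] False 16.8
267.0 t=1.4 [ 1.4  0.7 -0.6] False 17.1
257.0 t=-0.4 [-0.4  0.4 -0.3] False 17.5
247.0 t=-0.4 [-0.2  0.6 -0.2] False 17.8
237.0 t=-0.5 [-0.2  0.5  0.9] False 18.1
227.0 t=-0.9 [-1.1  0.2 -0.5] False 18.4
217.0 t=-0.1 [-0.9 -0.5 -0. ] False 18.8
207.0 t=-0.0 [0.2 0.2 0.4] False 19.1
204.0 t=4.6 [-1.4 -5.7 -1.1] True 19.3
201.5 t=7.7 [-0.4 -8.4 -1.7] False 19.6
204.0 t=3.6 [-0.6 -4.2 -1.1] True 19.8
203.1 t=6.4 [-1.6 -7.6 -1. ] True 20.0
204.5 t=2.9 [-0.3 -3.3 -0.1] True 20.2
203.2 t=6.6 [-1.6 -7.9 -0.7] True 20.4
204.5 t=2.4 [-0.3 -2.7  0.6] True 20.6
203.2 t=6.0 [-0.6 -6.8 -1.9] True 20.8
204.5 t=2.2 [-0.1 -2.4 -0.4] True 21.0
203.2 t=7.3 [-1.6 -8.6 -1.9] True 21.2
204.5 t=2.8 [-0.2 -3.2  0.2] True 21.4
203.3 t=6.3 [-1.7 -7.7 -2.3] True 21.6
204.6 t=2.3 [-1.  -3.  -0.8] True 21.9
203.3 t=6.0 [-1.5 -7.2 -0.8] True 22.1
204.6 t=2.1 [-0.7 -2.7 -0.5] True 22.3
203.3 t=6.9 [-1.6 -8.2 -1.5] True 22.5
204.6 t=2.5 [-0.1 -2.8 -0.8] True 22.7
203.4 t=6.2 [-0.6 -7.  -1.3] True 22.9
204.7 t=2.1 [ 0.2 -2.3 -0.1] True 23.1
203.4 t=7.3 [-0.2 -8.  -1.1] True 23.3
204.7 t=2.1 [ 0.  -2.3 -0.3] True 23.5
203.5 t=6.1 [-1.6 -7.4 -1.1] True 23.7
204.8 t=2.4 [-0.2 -2.7  0.3] True 23.9
203.5 t=6.2 [-0.2 -6.8 -2.6] True 24.1
204.8 t=1.8 [-0.3 -2.1 -0. ] True 24.4
203.7 t=5.8 [-0.3 -6.5 -1. ] True 24.6
201.2 t=10.5 [  3.1 -10.   -1.3] False 24.8
9.8 10.1 9.1 10.5 10.0 [ 0.49362493 -0.17027273  0.0996034 ] [-0.48  0.52  1.74 -0.    0.88  2.29]
```

Run:
```python
from h import *
c=np.array([.5387,-.150]); d=np.pi/2
p,q=pose(c,.05,np.radians(222),.099,d); r.move_straight(p,q,speed=.08)
p[2]=.34; r.move_straight(p,q,speed=.2)
r.reach([.36,-.35,.34],q); print(r.read_state()['time_s'])
snap('side','side6');snap('scene','scene6')
a=cv2.resize(cv2.imread('pics/side6.png')[120:290,250:390],None,fx=3.3,fy=3.3);b=cv2.resize(cv2.imread('pics/scene6.png')[135:275,220:345+25],None,fx=2.2,fy=2.2)
b=cv2.copyMakeBorder(b,0,a.shape[0]-b.shape[0],0,0,0);cv2.imwrite('pics/c6.png',np.hstack([a,b]))
```

```text
27.8583
```

View pics/c6.png

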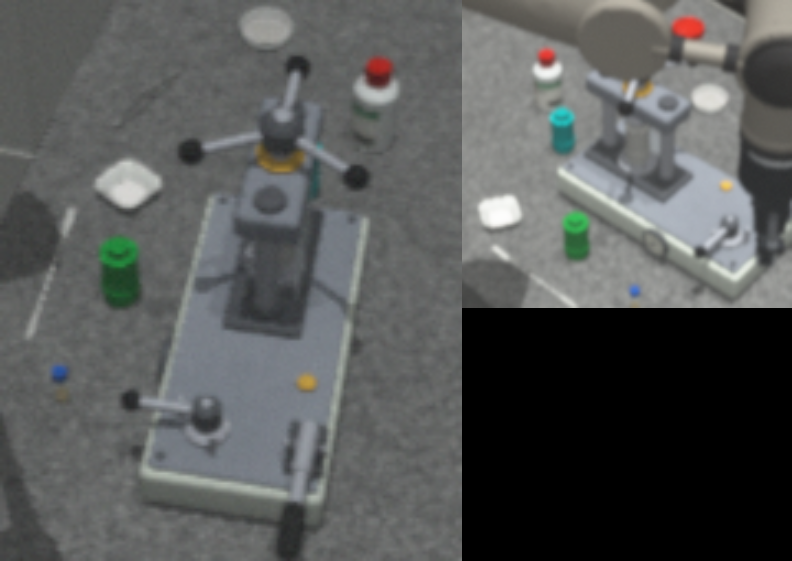

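The crop shows the lever at right angles to the front edge (ball at (130,400), hub at (205,412)), so the valve is shut. The capstan is where I left it and the loose items haven't moved. One last number before handing in: how far the screw sank.

Run:
```python
from h import *
for f in('side0','side4','side6'):
    z=np.load(f'pics/{f}.npz');P=pts('side',z['d'])
    m=(P[...,2]>.24)&(P[...,2]<.30)&(np.hypot(P[...,0]-.5516,P[...,1]-.0467)<.016); print(f,'hub top',np.percentile(P[m][:,2],[50,90]).round(4))
    m=(z['p'].max(-1)<60)&(P[...,2]>.235)&(P[...,2]<.28)&(np.hypot(P[...,0]-.5516,P[...,1]-.0467)>.07)&(np.hypot(P[...,0]-.5516,P[...,1]-.0467)<.1)
    print(' balls z',np.median(P[m][:,2]).round(4))
    a=np.arctan2(P[m][:,1]-.051+.01,P[m][:,0]-.5516); print(' arm angle mod120',np.degrees(np.angle(np.exp(3j*a).mean())/3).round(1))
r.finish_job()
```

```text
side0 hub top [0.2747 0.2786]
 balls z 0.2636
 arm angle mod120 9.7
side4 hub top [0.2633 0.2679]
 balls z 0.2537
 arm angle mod120 -25.4
side6 hub top [0.2636 0.2703]
 balls z 0.2538
 arm angle mod120 -25.5
the job is handed in; nothing more can be done
```

The press is ready to pump: the capstan is clamped down on the die and the release valve is shut. I handed the job in at about 28 s of the 61 s allowed.

- **Capstan:** I pushed one arm clockwise about 155° (2.7 rad) with the shut fingers until it stopped hard, and clamped it at about 12.5 N, 60 mm from the axis. That is a little over the 8 to 10 N suggested. The screw sank about 10 to 11 mm, within the 9 to 17 mm it had to go. The capstan angle read the same after release and again at the end (-25.4° and -25.5°).
- **Valve:** I pushed the lever clockwise onto its stop with about 10 N. The last picture shows it pointing to the front of the press. My push loop cycled between about 2 and 7 N against the stop for some 5 s before it held. This caused no harm.
- **Other things:** In the last pictures the boat, bottle and vial stand where they were, and so do the green and turquoise look-alikes. The robot was clear of everything.
- **Not checked:** I did not measure how upright or centred the die is. It sits between the columns under the foot and nothing touched it but the screw. I also did not look at the jar in the final crops, but no move touched anything there.

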